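Bring the grinder's tool rest one hole nearer

ROBOT

A 6-joint arm with a two-finger parallel gripper is mounted at the origin on the work surface. World frame = base frame: x ahead of the robot, y to its left, z up, the work surface at z = 0. Lengths are in m, angles in rad, forces in N, time in s.
With the tool pointing down it reaches from about 0.4 to 0.825 m from the base axis. Payload 7 kg.
Tool frame: the origin (TCP) lies at the centre of the arm's flange, where the gripper is bolted on; the fingertips stand 178 mm ahead of it and the grasp point (between the pads) lies 159 mm ahead of it; x points along the fingers, y is the direction in which the jaws open and shut, and the axes are right-handed (so a half turn about x gives the same grasp; the last joint's range is limited). The gripper opens to 88 mm and grips with 3 to 60 N. Pads are 19 mm wide; open, the fingers measure 130 mm over their backs; the gripper's body (78 mm by 193 mm) begins 47 mm behind the grasp point.
Start: joints at [1.611, 0.359, 0.012, 0, -1.224, -0.288], TCP at [0.166, 0.654, 0.405] pointing down, gripper open.
Joint ranges: [-3.07, 3.07], [-1.43, 2.12], [-1.02, 1.25], [-3.03, 1.67], [-3.05, -0], [-3.03, 3.03]. Speed limits (rad/s): [2.39, 2.39, 3.01, 3.14, 3.14, 3.14].

INTERFACE

Orientations are given as [roll, pitch, yaw] about the fixed x, y, z axes, in that order (R = Rz(yaw) Ry(pitch) Rx(roll)).
In Python, from station import status, viewer, arm gives the robot as it stands. The module is installed in compiled form; this text tells all that it offers.
- The arm moves only by the tool apply_moves, never from a script. Its argument "commands" is a list of rows, each an object of numbers: "dx", "dy", "dz": the shift along the world's x, y, z in mm; "spin": the turn about the world's z in degrees; "hand": the closure, from 0 (fully open) to 1 (shut). A call has exactly 5 rows; each row shifts and turns the commanded pose from where the row before left it; what a row does not reach is not made up. A row lasts 1/8 s, in which the tool goes at most 62.5 mm and 10.7 degrees, less where a joint would pass 70% of its speed; a pose out of reach is approached as far as the arm can. A call is refused whole if a number of a shift passes 62.5 or a number of a turn 10.7, either way. A call with a gripper value outside its range is refused whole. The fingers move at their own pace and stop on an object; "grip_force" is the grip in N (left out, the last holds). Time passes only in rows, so rows that do not move let the fingers close, or fill a call up. It gives the time, the measured TCP pose, the force and the opening at its end, in the units of the state.
- status.get_state(): the state, without advancing time (a new reading comes with each control period).
- viewer.grab_frame(name): name is "scene" or "top" or "wrist"; returns the picture (480x640x3 uint8, red, green, blue); there is no depth.
- viewer.camera_info(name): a dict with "fx", "fy", "cx", "cy" (pixels), "eye" and "attitude" of the camera in the world; the wrist camera has in their place "T_tool_cam" (4x4, takes a point from camera to tool coordinates, whose origin is the TCP and whose axes are the tool frame's). Camera axes: x right, y up, looking along -z (the intrinsics and any distortion apply to the point x, -y, -z); pixel columns grow to the right and rows downward; lengths in m; the calibration is good to about 2 mm. A picture is of the moment at which its call begins: read the wrist's pose just before it. camera_info takes no time and is no camera call.
- arm.job_done(): hands the job in, once; it reports no verdict.
The state is a dict: "t": time; "q": joint angles; "qd": joint speeds; "joint_efforts": joint torques, N m; "eef_pos": TCP position; "ee_rot": TCP orientation; "force": force on the tool from outside, world axes, zero at the start; "moment": the same for the moment, N m; "width": finger opening in m.
Only numpy, scipy, OpenCV 4.12 (cv2) and the standard library are available. Lean on these libraries where they do the work, as an engineer would, in place of code of your own. Each camera call takes 0.05 s, during which the arm holds its last target.

TASK

First swing the turntable of the grinder's tool rest round by its upright handle until it clicks into its detent, with the rail pointing straight at the grinding wheel. Then pull up the rest's lock plunger by its knob until the pin is clear, slide the rest along the rail to the very next hole towards the wheel, and let the pin into that hole. The plunger's spring is weak and leaves the pin standing a little proud, so push the knob fully home and finish holding it there, with the pin fully in and the turntable still in its detent; leave the loose things on the bench and base plate where they are.

Things in the scene. Friction and masses are not known exactly. Their poses are not given: they have to be found in the camera images.
- fixture: dark steel base plate, 12 mm thick, fixed on the bench; grinder on its +y end, turntable on the other half. Origin: on the turntable's axis at bench level; z up; +y points from the axis to the grinding wheel. Plate from y = -160 to +400 mm, x = -130 to +130 mm (-130 to +210 under the grinder). A grey spring detent stands at x = +105 to +133 mm, up to 50 mm high.
- wheel (a point): centre of the grey grinding wheel, 150 mm across, 135 mm above the bench, 300 mm from the turntable's axis (near rim 225 mm); part of a yellow bench grinder up to 230 mm high.
- turntable (a joint): angle (rad) of the steel turntable (180 mm disc) that carries the aluminium rail: 0 = in its detent, rail along the fixture's +y, at the wheel; negative = swung clockwise seen from above. Range -1.25 to 0.35; starts between -0.95 and -0.5 and stays where left. About 1 N at the handle turns it; 0.08 rad before the detent a lug resists with 4 to 6 N, then the detent holds it at 0.
- handle (a point): upright black round handle, 24 mm across and 45 mm tall, on the rail's end away from the wheel, 115 mm from the turntable's axis. Point: its centre, 108 mm above the bench (top at 130 mm; rail's top at 65 mm). Turns with the turntable.
- carriage (a joint): position (m) of the rest, a steel section 56 mm long and 50 mm wide that slides on the rail (plus a 33 mm blade on its wheel side): 0 = at its starting hole, 20 mm from the turntable's axis towards the wheel; +0.040 = at the next hole towards the wheel. Range -0.045 to 0.060. Friction 1.5 N when unlocked. Holes every 40 mm; the pin has 2 mm of play either way in a hole.
- plunger (a joint): height (m) of the lock plunger: 0 = fully home, knob seated on its collar. Left alone, its spring keeps it at about 0.004, pin still in the hole and locking the rest. The pin is clear of the hole above 0.014, where it can ride on the rail's top between holes; upper stop 0.022. Spring 700 N/m: about 4 N of downward push brings it home, 7 to 12 N lifts it clear.
- knob: black round knob of the plunger, 32 mm across and 26 mm tall, on top of the rest. Origin: its centre, 108 mm above the bench with the plunger fully home (112 mm at the start), 29 mm above the rest's flat top (a 26 mm wide collar reaches to 14 mm below the origin; the blade is 34 mm below). z up, y along the rail towards the wheel.
- next_hole (a point): centre of the mouth of the next hole in the rail's top, 60 mm from the turntable's axis towards the wheel, 65 mm above the bench; it turns with the turntable. The knob's centre belongs straight above it.
- rotary_tool: bystander: yellow and black hand-held rotary tool, 190 mm long along its x, 50 mm high, lying on the bench to the right; origin under its middle
- breadboard: bystander: black board with a white top, 90 x 170 x 20 mm, lying on the bench to the right; origin under its centre
- jar: bystander: whitish translucent jar with a white cap, 60 mm across, 70 mm high, on the bench to the right; origin under its centre
- screwdriver: bystander: screwdriver lying on the bench to the right, near the robot; origin under it
- wrench: bystander: small steel wrench, 110 mm long along its x, lying on the base plate's robot side beside the turntable
- stone: bystander: brick-red sharpening stone, 16 x 70 x 12 mm, lying on the base plate's corner next to the robot, away from the grinder
- cup: bystander: grey open cup, 60 mm across, 60 mm high, standing on the base plate's corner away from robot and grinder; origin under its centre

How it is judged:
On the way, in this order (a step that is already met when the one before it is completed fails the run):
1. the turntable is in its detent (value of joint turntable between -0.05 and 0.05 rad), for 0.2 s.
2. the plunger is pulled up, its pin clear of the hole, with the turntable in its detent (all of step 1 and value of joint plunger above 0.013 m), for 0.1 s.
3. the rest is at the next hole with the pin in it (value of joint carriage between 0.036 and 0.044 m and value of joint plunger below 0.0075 m), for 0.1 s.
At the end, for the whole second after the job is handed in: The turntable is within 0.05 rad of its detent, the rest within 4 mm of the next hole towards the wheel, the plunger within 2 mm of fully home, and the fingers are still on the knob (contact force over 1 N) (all of step 1 and value of joint carriage between 0.036 and 0.044 m and value of joint plunger below 0.002 m and contact force between the fingers and knob above 1 N); the arm keeps its last pose, push and grip.
It fails at once if one of the other things on the bench or base plate is moved by more than 30 mm (distance of any of rotary_tool, breadboard, jar, screwdriver, wrench, stone, cup from where it was at the start of the episode above 0.03 m).
It also fails if it takes over 45 s, if anything falls off the work surface, if the arm or the gripper's body presses on something with over 40 N, if the wrist force passes 120 N, or if a joint passes its speed limit or range.

## Working session

There is one attempt and no reset: what is moved stays moved. The work goes in short steps, Python scripts to look and compute and a tool call to move; the robot and the scene stay as the last step left them, time stands still between calls to the robot, and variables do not carry over. Pictures are saved under pics/ and viewed, and the job is handed in when it is done.

Besides the shell and the picture viewer there is one more tool, called by a JSON object that holds its "op" and its "data". apply_moves: Moves the arm, as the interface text tells. Its arguments: {"type":"object","properties":{"commands":{"type":"array","items":{"type":"object","properties":{"dx":{"type":"number"},"dy":{"type":"number"},"dz":{"type":"number"},"spin":{"type":"number"},"hand":{"type":"number"}}}},"grip_force":{"type":"number"}},"required":["commands"]}

```bash
mkdir -p pics; python3 - <<'E'
from station import status, viewer, arm
import cv2
s=status.get_state(); print(s)
for n in ["scene","top","wrist"]:
    print(n, viewer.camera_info(n))
    cv2.imwrite(f"pics/{n}0.png", viewer.grab_frame(n)[:,:,::-1])
E
```

```text
{'t': 0.0, 'q': array([ 1.61111387e+00,  3.59376150e-01,  1.10947672e-02, -3.54030811e-04,
       -1.22411300e+00, -2.88118793e-01]), 'qd': array([-8.31906401e-04, -3.80429576e-04, -9.70435557e-04, -8.55580543e-05,
       -9.46191141e-04,  8.04285699e-04]), 'joint_efforts': array([ 1.57304448e-04, -5.82718956e+01,  2.93048841e+01,  6.99746355e+00,
        6.73916191e-03, -1.53012897e-04]), 'eef_pos': array([0.16549922, 0.6542023 , 0.40374433]), 'ee_rot': array([ 1.65361382,  1.56916397, -1.73590064]), 'force': array([ 0.22282858, -0.2675062 , -0.32016293]), 'moment': array([ 0.02563123,  0.01827365, -0.02598435]), 'width': 0.0876089265309784}
scene {'fx': 595.4834796125643, 'fy': 595.4834796125643, 'cx': 317.67591430037277, 'cy': 230.46949160032952, 'eye': array([ 1.60050169, -0.06691347,  0.80053972]), 'attitude': array([ 1.00969246, -0.0188044 ,  1.58555926])}
top {'fx': 601.5628969593632, 'fy': 601.5628969593632, 'cx': 321.7333651597935, 'cy': 241.9522328182724, 'eye': array([ 0.43282183, -0.06064866,  1.42186944]), 'attitude': array([ 0.063294  , -0.01606031, -1.57086119])}
wrist {'fx': 432.8168641198971, 'fy': 432.8168641198971, 'cx': 320.1493099008597, 'cy': 238.50459518683732, 'T_tool_cam': array([[ 2.17326692e-05,  2.82371764e-01, -9.59305054e-01,
         2.00164550e-02],
       [ 9.99999528e-01, -9.37852055e-04, -2.53402480e-04,
         5.29383427e-04],
       [-9.71239921e-04, -9.59304596e-01, -2.82371651e-01,
        -7.66629769e-02],
       [ 0.00000000e+00,  0.00000000e+00,  0.00000000e+00,
         1.00000000e+00]])}
```

View pics/top0.png

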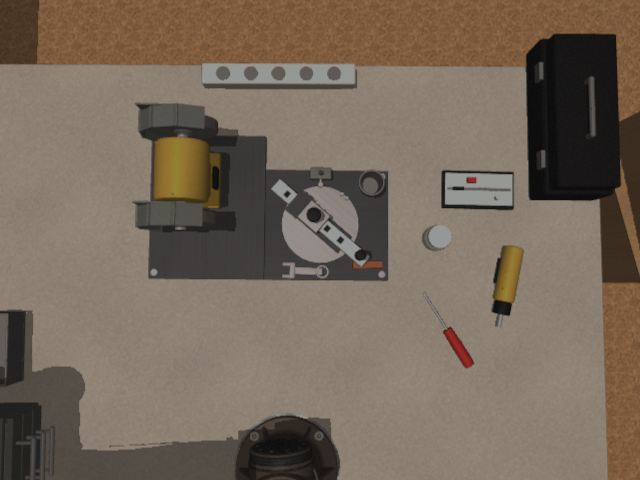

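View pics/scene0.png

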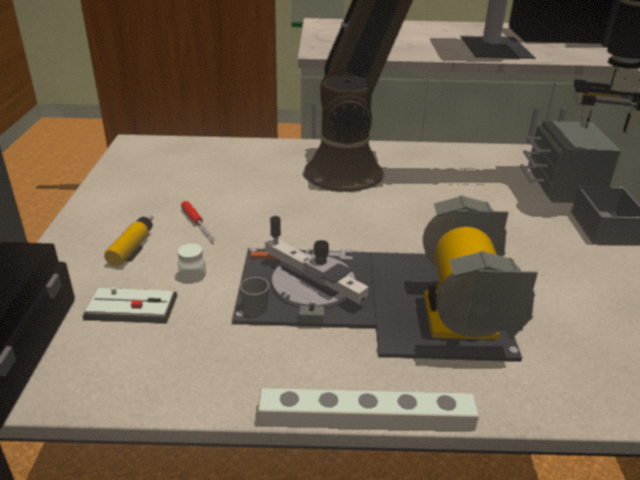

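View pics/wrist0.png

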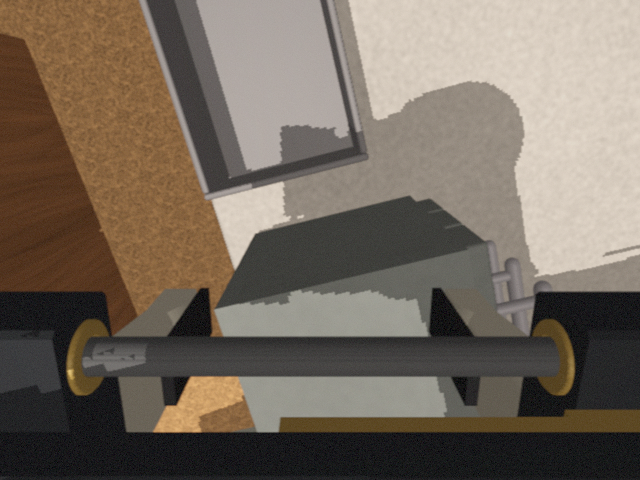

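The top view shows the rail running from (283,188) to the handle at about (361,256). The knob is near (315,214) and the disc centre near (320,223). Next I'll measure these and locate them.

```bash
cat > h.py <<'E'
import numpy as np, cv2
from scipy.spatial.transform import Rotation as R
from station import status, viewer
def cam(n, st=None):
    c=viewer.camera_info(n)
    if n=="wrist":
        T=np.eye(4);T[:3,:3]=R.from_euler('xyz',st['ee_rot']).as_matrix();T[:3,3]=st['eef_pos'];M=T@c['T_tool_cam'];return c,M[:3,:3],M[:3,3]
    return c,R.from_euler('xyz',c['attitude']).as_matrix(),c['eye']
def ray(n,uv,z,st=None):
    c,Rm,e=cam(n,st);d=Rm@np.array([(uv[0]-c['cx'])/c['fx'],-(uv[1]-c['cy'])/c['fy'],-1]);return e+d*(z-e[2])/d[2]
def proj(n,p,st=None):
    c,Rm,e=cam(n,st);v=Rm.T@(np.array(p)-e);return c['cx']+c['fx']*v[0]/-v[2], c['cy']-c['fy']*v[1]/-v[2]
def tool(st):
    m=R.from_euler('xyz',st['ee_rot']).as_matrix();return m, st['eef_pos']+m[:,0]*.159
E
python3 - <<'E'
from h import *
im=cv2.imread('pics/top0.png')
m,g=tool(status.get_state());print(m.round(3),g)
g=im[160:290,255:400]
cv2.imwrite('pics/topz.png',cv2.resize(g,None,fx=5,fy=4.6,interpolation=cv2.INTER_CUBIC)[:600,:725])
for uv in [(149,278),(388,278),(388,170),(265,170)]: print(uv,ray('top',uv,.012).round(4))
sc=cv2.imread('pics/scene0.png')[200:340,220:400]
cv2.imwrite('pics/sz.png',cv2.resize(sc,None,fx=4,fy=4,interpolation=cv2.INTER_CUBIC))
E
```

```text
[[-0.    -0.245 -0.969]
 [-0.001 -0.969  0.245]
 [-1.     0.001 -0.   ]] [0.16549652 0.65404625 0.24495067]
(149, 278) [0.4377 0.3191 0.012 ]
(388, 278) [ 0.4377 -0.2386  0.012 ]
(388, 170) [ 0.6933 -0.2404  0.012 ]
(265, 170) [0.6924 0.0508 0.012 ]
```

View pics/topz.png

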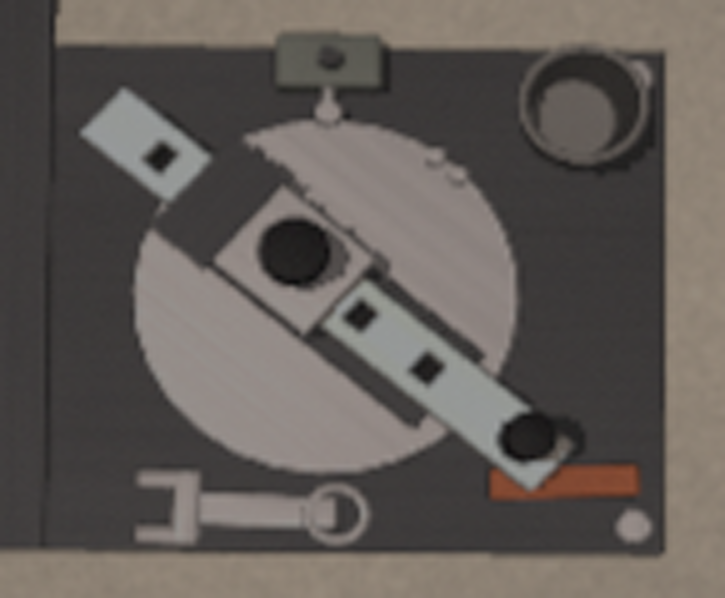

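View pics/sz.png

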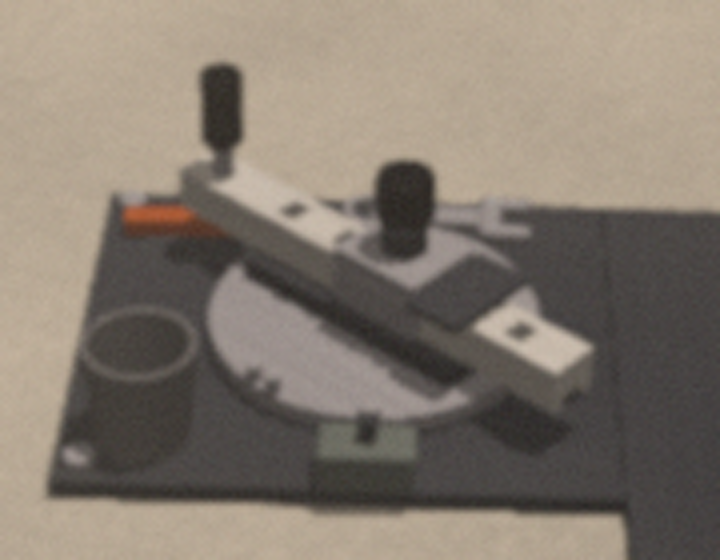

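```bash
python3 - <<'E'
from h import *
im=cv2.imread('pics/top0.png')
A=np.array([.5653,-.0805])
print('disc',ray('top',(320.3,224.2),.03)[:2])
hsv=cv2.cvtColor(im,cv2.COLOR_BGR2HSV)
gray=cv2.cvtColor(im,cv2.COLOR_BGR2GRAY)
for nm,(u,v),z in [('knob',(314,214.6),.125),('handle',(360,254.8),.130)]:
    mk=(gray<42).astype(np.uint8); n,l,s,c=cv2.connectedComponentsWithStats(mk)
    i=l[int(v),int(u)]; print(nm,s[i],c[i])
    for uv in [(u,v),c[i]]:
        p=ray('top',uv,z)[:2]; d=p-A; print(p.round(4),np.hypot(*d).round(4),'ang from +y (cw neg)',np.arctan2(-d[0],d[1]).round(3), np.arctan2(d[0],-d[1]).round(3))
# rail holes at z .065
for uv in [(160,157),(360,317),(428,368)]:
    p=ray('top',(255+uv[0]/5,160+uv[1]/4.6),.065)[:2]; print(p, np.hypot(*(p-A)))
E
```

```text
disc [ 0.56236373 -0.07968278]
knob [308 208  13  14 149] [313.75838926 214.38926174]
[ 0.5744 -0.0647] 0.0182 ang from +y (cw neg) -0.522 2.619
[ 0.5748 -0.0642] 0.0189 ang from +y (cw neg) -0.53 2.612
handle [355 249  17  11 111] [362.24324324 254.17117117]
[ 0.4871 -0.1637] 0.1142 ang from +y (cw neg) 2.387 -0.754
[ 0.4884 -0.1686] 0.1169 ang from +y (cw neg) 2.424 -0.717
[ 0.62751268 -0.00360982] 0.09890660336007913
[ 0.54841703 -0.09437403] 0.021852306502261904
[ 0.52329355 -0.12512994] 0.06128926150206177
```

{"op": "apply_moves", "data": {"commands": [{"dx":21,"dy":-45,"spin":-10},{"dx":21,"dy":-45,"spin":-10},{"dx":21,"dy":-45,"spin":-10},{"dx":21,"dy":-45,"spin":-10},{"dx":21,"dy":-45,"spin":-10}]}}

```text
invalid input at $.commands[0]: expected keys dx, dy, dz, spin, hand
```

{"op": "apply_moves", "data": {"commands": [{"dx":21,"dy":-45,"spin":-10},{"dx":21,"dy":-45,"spin":-10},{"dx":21,"dy":-45,"spin":-10},{"dx":21,"dy":-45,"spin":-10},{"dx":21,"dy":-45,"spin":-10}]}}

```text
invalid input at $.commands[0]: expected keys dx, dy, dz, spin, hand
```

```bash
python3 - <<'E'
from h import *
s=status.get_state();m,g=tool(s);print(s['t'],s['q'].round(3),s['eef_pos'],g,'jaw',np.degrees(np.arctan2(m[1,1],m[0,1])))
E
```

```text
0.15 [ 1.611  0.359  0.011 -0.    -1.224 -0.288] [0.16551951 0.65424549 0.40395055] [0.16549652 0.65404625 0.24495067] jaw -104.19705615643194
```

{"op": "apply_moves", "data": {"commands": [{"dx":21,"dy":-45,"dz":0,"spin":-10,"hand":0},{"dx":21,"dy":-45,"dz":0,"spin":-10,"hand":0},{"dx":21,"dy":-45,"dz":0,"spin":-10,"hand":0},{"dx":21,"dy":-45,"dz":0,"spin":-10,"hand":0},{"dx":21,"dy":-45,"dz":0,"spin":-10,"hand":0}]}}

```text
t: 0.78
eef_pos: [0.271, 0.4277, 0.4045]
ee_rot: [2.328, 1.571, -1.939]
force: [0.9, 0.1, 0.5]
width: 0.0876
```

{"op": "apply_moves", "data": {"commands": [{"dx":21,"dy":-45,"dz":0,"spin":-10,"hand":0},{"dx":21,"dy":-45,"dz":0,"spin":-10,"hand":0},{"dx":21,"dy":-45,"dz":0,"spin":-10,"hand":0},{"dx":21,"dy":-45,"dz":0,"spin":-10,"hand":0},{"dx":21,"dy":-45,"dz":0,"spin":-10,"hand":0}]}}

```text
t: 1.4
eef_pos: [0.3758, 0.2027, 0.4048]
ee_rot: [-0.166, 1.57, 0.977]
force: [1.1, -0.6, 0.1]
width: 0.0877
```

```bash
python3 - <<'E'
from h import *
s=status.get_state();m,g=tool(s);print(s['t'],s['q'].round(3),s['eef_pos'],g,'jaw',np.degrees(np.arctan2(m[1,1],m[0,1])))
E
```

```text
1.4 [ 0.961 -0.066 -0.498 -0.    -1.138 -1.388] [0.37579688 0.2027186  0.40477201] [0.37583488 0.20277485 0.24577202] jaw 155.49847759908062
```

{"op": "apply_moves", "data": {"commands": [{"dx":14,"dy":-46,"dz":0,"spin":-4,"hand":0},{"dx":14,"dy":-46,"dz":0,"spin":-4,"hand":0},{"dx":14,"dy":-46,"dz":0,"spin":-4,"hand":0},{"dx":14,"dy":-46,"dz":0,"spin":-4,"hand":0},{"dx":14,"dy":-46,"dz":0,"spin":0,"hand":0}]}}

```text
t: 2.02
eef_pos: [0.4456, -0.0273, 0.4048]
ee_rot: [-0.389, 1.57, 0.479]
force: [0.8, 0.7, 0.4]
width: 0.0879
```

{"op": "apply_moves", "data": {"commands": [{"dx":14,"dy":-46,"dz":0,"spin":0,"hand":0},{"dx":14,"dy":-46,"dz":0,"spin":0,"hand":0},{"dx":14,"dy":-47,"dz":0,"spin":0,"hand":0},{"dx":0,"dy":0,"dz":-30,"spin":0,"hand":0},{"dx":0,"dy":0,"dz":-30,"spin":0,"hand":0}]}}

```text
t: 2.65
eef_pos: [0.4874, -0.1656, 0.3437]
ee_rot: [0.093, 1.571, 0.961]
force: [0.0, 0.2, -0.5]
width: 0.0876
```

```bash
python3 - <<'E'
from h import *
s=status.get_state();m,g=tool(s);print(s['t'],s['q'].round(3),s['eef_pos'],g,'jaw',np.degrees(np.arctan2(m[1,1],m[0,1])))
im=viewer.grab_frame('wrist')[:,:,::-1].copy()
for p in [(.4875,-.1668,.130),(.4875,-.1668,.085)]:
    uv=proj('wrist',p,s);print(uv);cv2.circle(im,tuple(int(round(x)) for x in uv),4,(0,0,255),1)
cv2.imwrite('pics/w1.png',im)
E
```

```text
2.65 [ 0.054  0.146 -0.424 -0.    -1.    -0.758] [ 0.48740384 -0.16555533  0.3437075 ] [ 0.48742551 -0.16552434  0.18470751] jaw 139.68624267966487
(np.float64(319.3325238017159), np.float64(275.9201205006646))
(np.float64(319.4345680261396), np.float64(247.53109980736102))
```

View pics/w1.png

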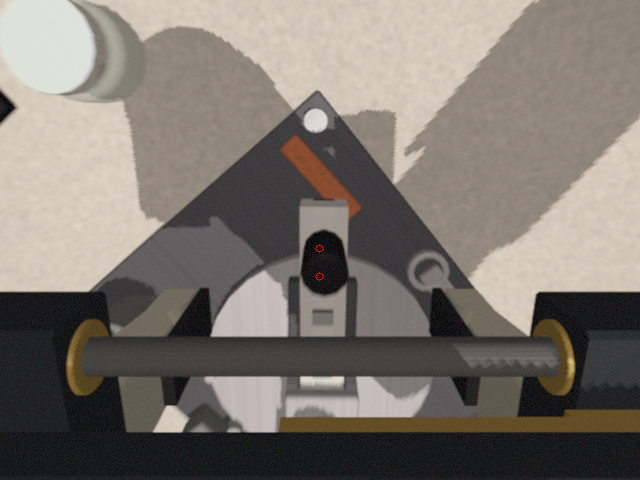

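{"op": "apply_moves", "data": {"commands": [{"dx":0,"dy":0,"dz":-26,"spin":0,"hand":0},{"dx":0,"dy":0,"dz":-26,"spin":0,"hand":0.3},{"dx":0,"dy":0,"dz":-24,"spin":0,"hand":0.5},{"dx":0,"dy":0,"dz":0,"spin":0,"hand":1},{"dx":0,"dy":0,"dz":0,"spin":0,"hand":1}], "grip_force": 15}}

```text
t: 3.32
eef_pos: [0.4881, -0.1646, 0.2698]
ee_rot: [-1.185, 1.57, -0.315]
force: [1.0, 0.3, -0.0]
width: 0.0532
```

{"op": "apply_moves", "data": {"commands": [{"dx":0,"dy":0,"dz":0,"spin":0,"hand":1},{"dx":0,"dy":0,"dz":0,"spin":0,"hand":1},{"dx":0,"dy":0,"dz":0,"spin":0,"hand":1},{"dx":0,"dy":0,"dz":0,"spin":0,"hand":1},{"dx":0,"dy":0,"dz":0,"spin":0,"hand":1}]}}

```text
t: 3.95
eef_pos: [0.4877, -0.1647, 0.269]
ee_rot: [-1.425, 1.57, -0.555]
force: [-1.3, 0.6, 5.6]
width: 0.0237
```

```bash
python3 - <<'E'
from h import *
s=status.get_state();m,g=tool(s);print(s['t'],s['force'],s['moment'],s['width'],g,'jaw',np.degrees(np.arctan2(m[1,1],m[0,1])))
# arc plan
A=np.array([.5624,-.0795])
d=g[:2]-A; r=np.hypot(*d); th=np.arctan2(d[0],-d[1]); print(r,th)
n=15
for k in range(n+1):
    t=th*(1-k/n); p=A+r*np.array([np.sin(t),-np.cos(t)])
    if k: print(k,((p-q)*1000).round(1),np.degrees(-th/n).round(2))
    q=p
E
```

```text
3.95 [-1.338146    0.59474318  5.6238734 ] [0.33824768 0.43280797 0.0050353 ] 0.02372422879590569 [ 0.4877058  -0.1647132   0.11003487] jaw 139.81429003098785
0.11331598846980553 -0.7197109904024025
1 [ 4.2 -3.5] 2.75
2 [ 4.3 -3.3] 2.75
3 [ 4.5 -3.1] 2.75
4 [ 4.6 -2.8] 2.75
5 [ 4.8 -2.6] 2.75
6 [ 4.9 -2.4] 2.75
7 [ 5.  -2.2] 2.75
8 [ 5.1 -1.9] 2.75
9 [ 5.2 -1.7] 2.75
10 [ 5.2 -1.4] 2.75
11 [ 5.3 -1.2] 2.75
12 [ 5.4 -0.9] 2.75
13 [ 5.4 -0.7] 2.75
14 [ 5.4 -0.4] 2.75
15 [ 5.4 -0.1] 2.75
```

{"op": "apply_moves", "data": {"commands": [{"dx":4.2,"dy":-3.5,"dz":0,"spin":2.7,"hand":1},{"dx":4.3,"dy":-3.3,"dz":0,"spin":2.7,"hand":1},{"dx":4.5,"dy":-3.1,"dz":0,"spin":2.7,"hand":1},{"dx":4.6,"dy":-2.8,"dz":0,"spin":2.7,"hand":1},{"dx":4.8,"dy":-2.6,"dz":0,"spin":2.7,"hand":1}], "grip_force": 20}}

```text
t: 4.58
eef_pos: [0.5104, -0.1798, 0.269]
ee_rot: [-0.883, 1.57, 0.224]
force: [-0.8, 3.1, 6.0]
width: 0.0238
```

{"op": "apply_moves", "data": {"commands": [{"dx":4.9,"dy":-2.4,"dz":0,"spin":2.7,"hand":1},{"dx":5,"dy":-2.2,"dz":0,"spin":2.7,"hand":1},{"dx":5.1,"dy":-1.9,"dz":0,"spin":2.7,"hand":1},{"dx":5.2,"dy":-1.7,"dz":0,"spin":2.7,"hand":1},{"dx":5.2,"dy":-1.4,"dz":0,"spin":2.7,"hand":1}]}}

```text
t: 5.2
eef_pos: [0.5359, -0.189, 0.2691]
ee_rot: [-0.747, 1.57, 0.596]
force: [-1.5, 6.1, 5.7]
width: 0.0236
```

{"op": "apply_moves", "data": {"commands": [{"dx":5.3,"dy":-1.2,"dz":0,"spin":2.7,"hand":1},{"dx":5.4,"dy":-0.9,"dz":0,"spin":2.7,"hand":1},{"dx":5.4,"dy":-0.7,"dz":0,"spin":2.7,"hand":1},{"dx":5.4,"dy":-0.4,"dz":0,"spin":2.7,"hand":1},{"dx":5.4,"dy":-0.1,"dz":0,"spin":2.7,"hand":1}]}}

```text
t: 5.82
eef_pos: [0.5614, -0.192, 0.2688]
ee_rot: [1.205, 1.568, 2.782]
force: [-15.4, 9.9, 19.9]
width: 0.0237
```

```bash
python3 - <<'E'
from h import *
s=status.get_state();m,g=tool(s);print(s['t'],s['force'],s['width'],g,'jaw',np.degrees(np.arctan2(m[1,1],m[0,1])))
im=viewer.grab_frame('top')[:,:,::-1]
cv2.imwrite('pics/t2.png',cv2.resize(im[150:300,240:400],None,fx=4,fy=4,interpolation=cv2.INTER_CUBIC))
im=viewer.grab_frame('scene')[:,:,::-1]
cv2.imwrite('pics/s2.png',cv2.resize(im[190:340,220:410],None,fx=4,fy=4,interpolation=cv2.INTER_CUBIC))
E
```

```text
5.825 [-15.35595458   9.93821295  19.85525918] 0.023662422657688933 [ 0.56092201 -0.1918481   0.10976251] jaw -179.5937894113689
```

View pics/t2.png

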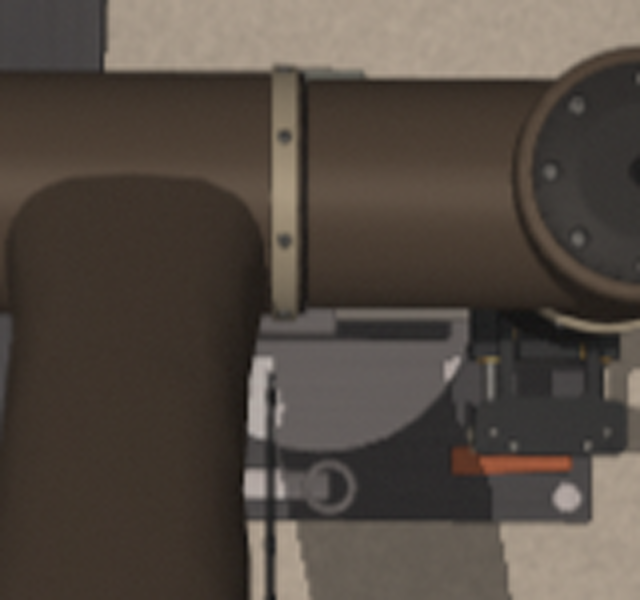

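View pics/s2.png

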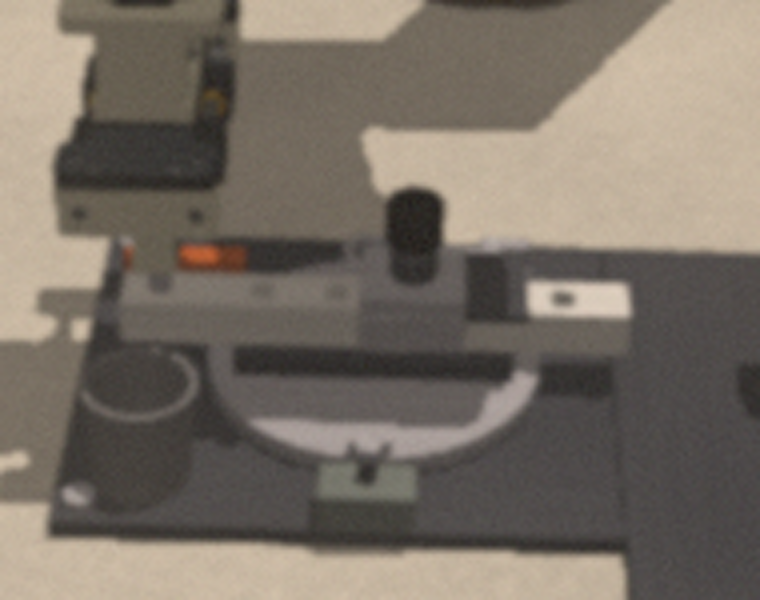

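{"op": "apply_moves", "data": {"commands": [{"dx":0,"dy":0,"dz":0,"spin":0,"hand":1},{"dx":0,"dy":0,"dz":0,"spin":0,"hand":1},{"dx":0,"dy":0,"dz":0,"spin":0,"hand":0.6},{"dx":0,"dy":0,"dz":0,"spin":0,"hand":0.3},{"dx":0,"dy":0,"dz":0,"spin":0,"hand":0}]}}

```text
t: 6.55
eef_pos: [0.5624, -0.193, 0.2684]
ee_rot: [2.265, 1.571, -2.442]
force: [0.4, 0.1, -0.5]
width: 0.0484
```

{"op": "apply_moves", "data": {"commands": [{"dx":0,"dy":0,"dz":0,"spin":0,"hand":0},{"dx":0,"dy":0,"dz":20,"spin":0,"hand":0},{"dx":0,"dy":0,"dz":30,"spin":0,"hand":0},{"dx":0,"dy":0,"dz":30,"spin":0,"hand":0},{"dx":0,"dy":0,"dz":0,"spin":0,"hand":0}]}}

```text
t: 7.18
eef_pos: [0.563, -0.193, 0.3514]
ee_rot: [-1.708, 1.566, -0.131]
force: [-0.3, 0.2, -0.4]
width: 0.0869
```

```bash
python3 - <<'E'
from h import *
s=status.get_state();m,g=tool(s);print(s['t'],s['q'].round(2),s['force'],s['width'],g,'jaw',np.degrees(np.arctan2(m[1,1],m[0,1])))
im=viewer.grab_frame('wrist')[:,:,::-1]
cv2.imwrite('pics/w3.png',im)
im=viewer.grab_frame('scene')[:,:,::-1]
cv2.imwrite('pics/s3.png',cv2.resize(im[190:340,220:410],None,fx=4,fy=4,interpolation=cv2.INTER_CUBIC))
E
```

```text
7.175 [-0.    0.27 -0.25  0.   -1.05  0.01] [-0.29244878  0.2249906  -0.35100036] 0.0869104635300292 [ 0.56379567 -0.19315012  0.19235246] jaw -179.6850910811882
```

View pics/w3.png

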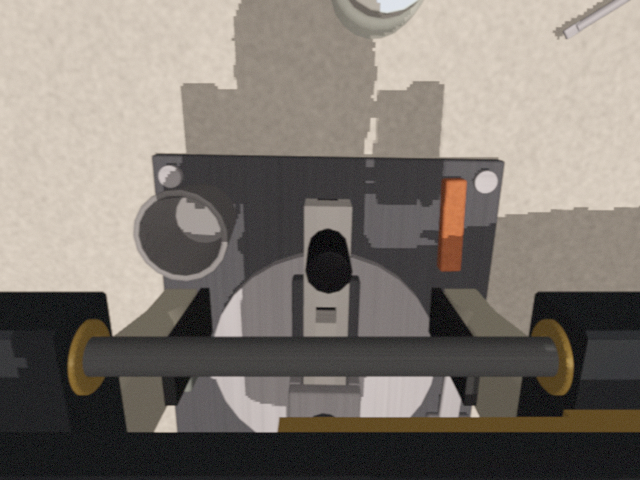

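View pics/s3.png

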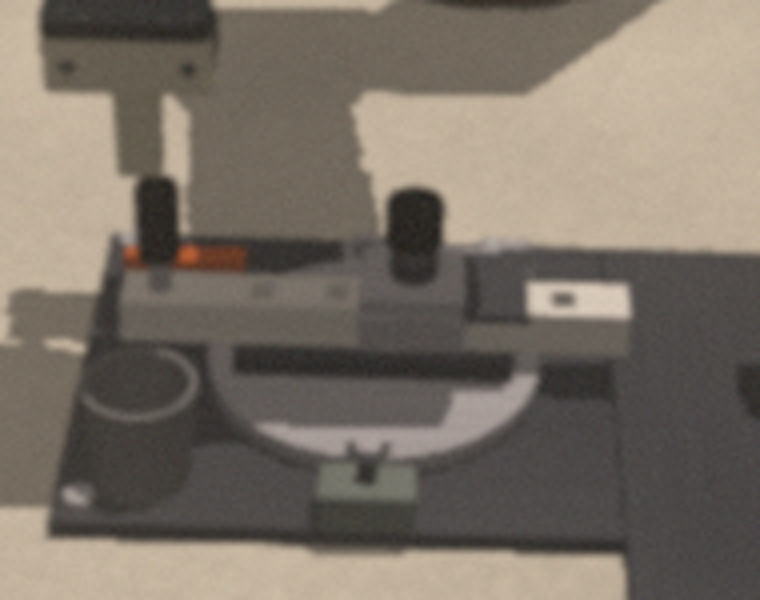

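```bash
python3 - <<'E'
from h import *
s=status.get_state()
im=cv2.imread('pics/w3.png')
cv2.imwrite('pics/w3z.png',cv2.resize(im[180:440,220:480],None,fx=3,fy=2.3,interpolation=cv2.INTER_CUBIC))
g=cv2.cvtColor(im,cv2.COLOR_BGR2GRAY).astype(float)
for v in (206,215,225,300,308,325,330,378):
    r=np.diff(cv2.GaussianBlur(g,(5,1),0)[v,290:370]); print(v,290+.5+r[:35].argmax(),290+.5+35+r[35:].argmin())
for uv in [(163,158),(501,162),(489,300)]: print(uv, ray('wrist',uv,.012,s))
E
```

```text
206 303.5 351.5
215 303.5 351.5
225 303.5 351.5
300 303.5 348.5
308 302.5 348.5
325 302.5 347.5
330 302.5 347.5
378 303.5 345.5
(163, 158) [ 0.67615636 -0.23649286  0.012     ]
(501, 162) [ 0.43149026 -0.23508031  0.012     ]
(489, 300) [ 0.42755717 -0.12630062  0.012     ]
```

View pics/w3z.png

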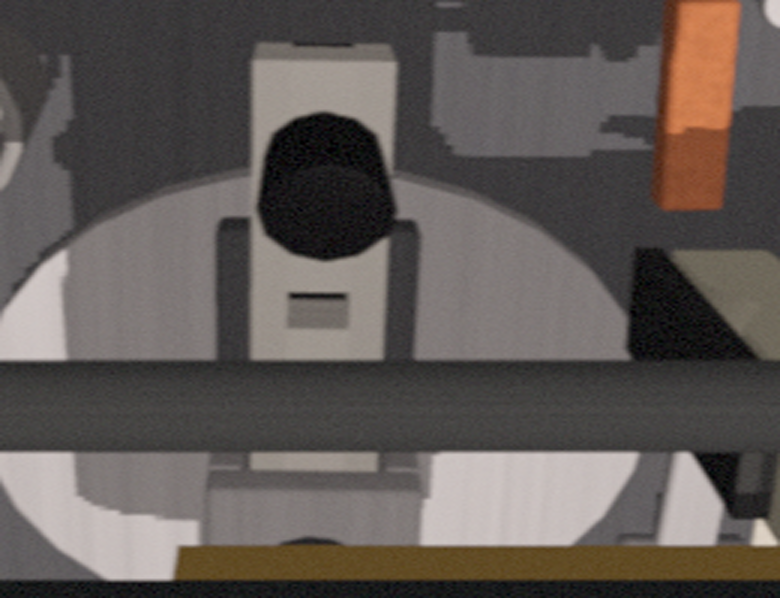

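```bash
python3 - <<'E'
from h import *
s=status.get_state()
f=lambda p:(220+p[0]/4,190+p[1]/4)
for nm,ps,z in [('plate front top',[(52,530),(622,545)],.012),('rail near top edge',[(121,305),(630,316)],.065),('rail far edge',[(126,271),(628,283)],.065),('hole/handle base',[(159,280),(563,298)],.065)]:
    a,b=[ray('scene',f(p),z) for p in ps];d=b-a;print(nm,a.round(4),b.round(4),'angle from +y (ccw+)',np.arctan2(-d[0],d[1]).round(4))
print('knob top',ray('scene',f((414,200)),.125))
a,b=[ray('wrist',p,.065,s) for p in [(327.5,206),(324.5,378)]];d=b-a;print('wrist rail',a,b,np.arctan2(-d[0],d[1]))
a,b=[ray('wrist',p,.012,s) for p in [(501,162),(489,300)]];d=b-a;print('wrist plate',np.arctan2(-d[0],d[1]))
E
```

```text
plate front top [ 0.6971 -0.2339  0.012 ] [0.6981 0.0495 0.012 ] angle from +y (ccw+) -0.0032
rail near top edge [ 0.5782 -0.2106  0.065 ] [0.5771 0.0582 0.065 ] angle from +y (ccw+) 0.004
rail far edge [ 0.5468 -0.2114  0.065 ] [0.5468 0.0592 0.065 ] angle from +y (ccw+) -0.0
hole/handle base [ 0.5545 -0.1928  0.065 ] [0.5622 0.0235 0.065 ] angle from +y (ccw+) -0.0357
knob top [ 0.56208597 -0.05742082  0.125     ]
wrist rail [ 0.55786829 -0.21317527  0.065     ] [ 0.55865081 -0.09015737  0.065     ] -0.006360980078406393
wrist plate 0.036140667680762566
```

{"op": "apply_moves", "data": {"commands": [{"dx":0,"dy":15,"dz":0,"spin":10,"hand":0},{"dx":0,"dy":15,"dz":0,"spin":10,"hand":0},{"dx":0,"dy":15,"dz":0,"spin":10,"hand":0},{"dx":0,"dy":15,"dz":0,"spin":10,"hand":0},{"dx":0,"dy":15,"dz":0,"spin":10,"hand":0}]}}

```text
t: 7.9
eef_pos: [0.5619, -0.1174, 0.3473]
ee_rot: [0.71, 1.569, -3.119]
force: [0.2, 1.1, -0.8]
width: 0.0874
```

{"op": "apply_moves", "data": {"commands": [{"dx":0,"dy":15,"dz":0,"spin":10,"hand":0},{"dx":0,"dy":15,"dz":0,"spin":10,"hand":0},{"dx":0,"dy":15,"dz":0,"spin":10,"hand":0},{"dx":-1,"dy":14,"dz":0,"spin":9.7,"hand":0},{"dx":0,"dy":0,"dz":0,"spin":0,"hand":0}]}}

```text
t: 8.52
eef_pos: [0.561, -0.0582, 0.3475]
ee_rot: [0.126, 1.569, -3.015]
force: [-0.2, 0.1, -0.3]
width: 0.0879
```

```bash
python3 - <<'E'
from h import *
s=status.get_state();m,g=tool(s);print(s['t'],s['q'].round(2),s['force'],s['width'],g,'jaw',np.degrees(np.arctan2(m[1,1],m[0,1])))
im=viewer.grab_frame('wrist')[:,:,::-1].copy()
for p in [(.562,-.0595,.125),(.562,.0205,.065)]:
    uv=proj('wrist',p,s);print(uv);cv2.circle(im,tuple(int(round(x)) for x in uv),4,(0,0,255),1)
cv2.imwrite('pics/w4.png',im)
E
```

```text
8.525 [ 0.24  0.22 -0.32 -0.   -1.03  1.33] [-0.17404461  0.09699722 -0.2821717 ] 0.08793599543498845 [ 0.56071461 -0.05826484  0.18854042] jaw -89.94708431114053
(np.float64(321.25338516366776), np.float64(268.3905427330497))
(np.float64(194.166608454554), np.float64(234.84057666797344))
```

View pics/w4.png

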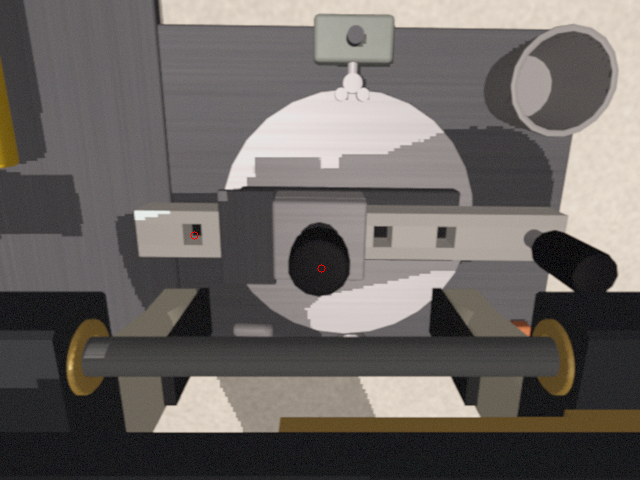

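{"op": "apply_moves", "data": {"commands": [{"dx":1,"dy":0,"dz":-25,"spin":0,"hand":0},{"dx":0,"dy":0,"dz":-25,"spin":0,"hand":0.2},{"dx":0,"dy":0,"dz":-25,"spin":0,"hand":0.4},{"dx":0,"dy":0,"dz":0,"spin":0,"hand":0.5},{"dx":0,"dy":0,"dz":0,"spin":0,"hand":0.6}], "grip_force": 40}}

```text
t: 9.2
eef_pos: [0.5627, -0.0591, 0.2743]
ee_rot: [2.593, 1.57, -0.55]
force: [0.2, 1.0, 0.4]
width: 0.0534
```

{"op": "apply_moves", "data": {"commands": [{"dx":0,"dy":0,"dz":0,"spin":0,"hand":1},{"dx":0,"dy":0,"dz":0,"spin":0,"hand":1},{"dx":0,"dy":0,"dz":0,"spin":0,"hand":1},{"dx":0,"dy":0,"dz":0,"spin":0,"hand":1},{"dx":0,"dy":0,"dz":0,"spin":0,"hand":1}]}}

```text
t: 9.82
eef_pos: [0.5625, -0.0588, 0.2739]
ee_rot: [-3.004, 1.57, 0.138]
force: [1.0, 0.1, 0.2]
width: 0.0309
```

```bash
python3 - <<'E'
from h import *
s=status.get_state();m,g=tool(s);print(s['t'],s['q'].round(2),s['force'],s['moment'],s['width'],g,'jaw',np.degrees(np.arctan2(m[1,1],m[0,1])))
E
```

```text
9.825 [ 0.24  0.3  -0.4   0.   -0.87  1.33] [0.95479654 0.14461119 0.23567726] [ 0.12536265 -0.5638773  -0.03483864] 0.03092921565576085 [ 0.56268163 -0.05873848  0.11490282] jaw -89.99178930835818
```

{"op": "apply_moves", "data": {"commands": [{"dx":0,"dy":0,"dz":3,"spin":0,"hand":1},{"dx":0,"dy":0,"dz":4,"spin":0,"hand":1},{"dx":0,"dy":0,"dz":4,"spin":0,"hand":1},{"dx":0,"dy":0,"dz":3,"spin":0,"hand":1},{"dx":0,"dy":0,"dz":0,"spin":0,"hand":1}]}}

```text
t: 10.45
eef_pos: [0.5624, -0.0588, 0.2874]
ee_rot: [-2.388, 1.57, 0.753]
force: [5.8, -0.7, -8.8]
width: 0.0313
```

```bash
python3 - <<'E'
from h import *
s=status.get_state();m,g=tool(s);print(s['t'],s['force'],s['moment'],s['width'],g)
im=viewer.grab_frame('scene')[:,:,::-1]
cv2.imwrite('pics/s5.png',cv2.resize(im[190:340,220:410],None,fx=4,fy=4,interpolation=cv2.INTER_CUBIC))
E
```

```text
10.45 [ 5.83861924 -0.68343817 -8.77779168] [-0.09680599 -2.31185989 -0.02596384] 0.03129549323506751 [ 0.56245225 -0.05873571  0.12844523]
```

View pics/s5.png

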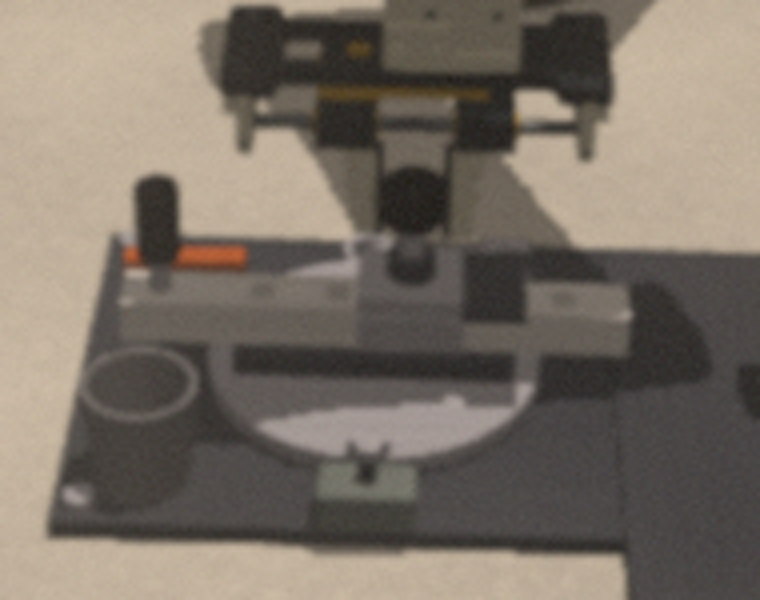

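{"op": "apply_moves", "data": {"commands": [{"dx":1,"dy":2,"dz":0,"spin":0,"hand":1},{"dx":0,"dy":4,"dz":0,"spin":0,"hand":1},{"dx":0,"dy":5,"dz":0,"spin":0,"hand":1},{"dx":0,"dy":5,"dz":0,"spin":0,"hand":1},{"dx":0,"dy":4,"dz":0,"spin":0,"hand":1}]}}

```text
t: 11.12
eef_pos: [0.563, -0.0385, 0.2875]
ee_rot: [0.118, 1.57, -3.023]
force: [2.3, -1.3, -8.7]
width: 0.0314
```

{"op": "apply_moves", "data": {"commands": [{"dx":0,"dy":5,"dz":0,"spin":0,"hand":1},{"dx":0,"dy":5,"dz":0,"spin":0,"hand":1},{"dx":0,"dy":5,"dz":0,"spin":0,"hand":1},{"dx":0,"dy":5,"dz":0,"spin":0,"hand":1},{"dx":0,"dy":0,"dz":0,"spin":0,"hand":1}]}}

```text
t: 11.75
eef_pos: [0.5631, -0.0183, 0.2876]
ee_rot: [-1.246, 1.57, 1.896]
force: [0.8, 2.7, -9.0]
width: 0.0312
```

```bash
python3 - <<'E'
from h import *
s=status.get_state();m,g=tool(s);print(s['t'],s['force'],s['moment'],s['width'],g)
im=viewer.grab_frame('scene')[:,:,::-1]
cv2.imwrite('pics/s6.png',cv2.resize(im[190:340,220:410],None,fx=4,fy=4,interpolation=cv2.INTER_CUBIC))
E
```

```text
11.75 [ 0.78971837  2.66421125 -9.0489204 ] [ 0.52598493 -0.44583384  0.01033932] 0.031246986439277088 [ 0.56311108 -0.01816932  0.12856877]
```

View pics/s6.png

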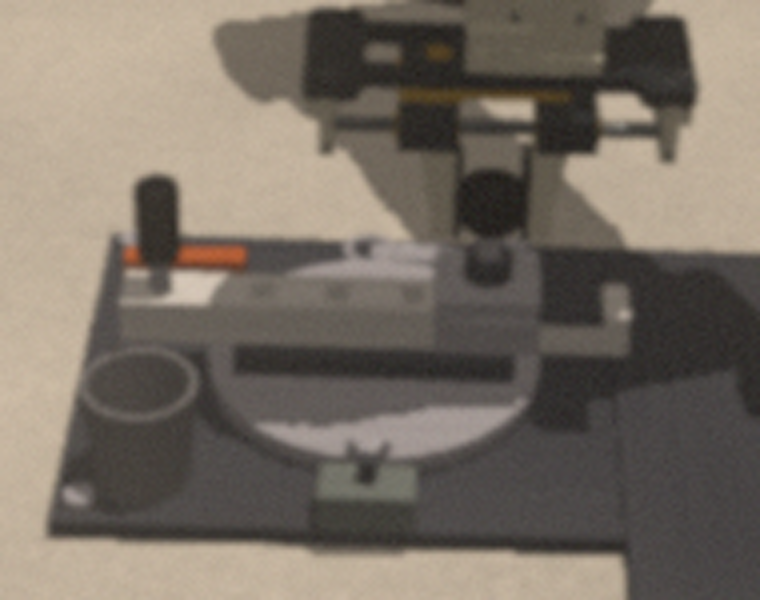

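{"op": "apply_moves", "data": {"commands": [{"dx":0,"dy":-0.5,"dz":-2,"spin":0,"hand":1},{"dx":0,"dy":0,"dz":-3,"spin":0,"hand":1},{"dx":0,"dy":0,"dz":-3,"spin":0,"hand":1},{"dx":0,"dy":0,"dz":-2,"spin":0,"hand":1},{"dx":0,"dy":0,"dz":0,"spin":0,"hand":1}]}}

```text
t: 12.42
eef_pos: [0.5632, -0.0194, 0.2778]
ee_rot: [1.161, 1.571, -1.98]
force: [-0.9, 1.7, -2.8]
width: 0.0313
```

```bash
python3 - <<'E'
from h import *
s=status.get_state();m,g=tool(s);print(s['t'],s['force'],s['moment'],s['width'],g)
E
```

```text
12.425 [-0.90815989  1.69261585 -2.83107463] [ 0.39457177  0.72254253 -0.04412756] 0.03126652312720561 [ 0.56323396 -0.01944777  0.11878619]
```

{"op": "apply_moves", "data": {"commands": [{"dx":0,"dy":0,"dz":-2,"spin":0,"hand":1},{"dx":0,"dy":0,"dz":-2,"spin":0,"hand":1},{"dx":0,"dy":0,"dz":-2,"spin":0,"hand":1},{"dx":0,"dy":0,"dz":-1.5,"spin":0,"hand":1},{"dx":0,"dy":0,"dz":0,"spin":0,"hand":1}]}}

```text
t: 13.05
eef_pos: [0.5633, -0.0194, 0.2706]
ee_rot: [2.626, 1.57, -0.515]
force: [-4.3, -0.3, 3.7]
width: 0.031
```

```bash
python3 - <<'E'
from h import *
s=status.get_state();m,g=tool(s);print(s['t'],s['force'],s['moment'],s['width'],g)
E
```

```text
13.05 [-4.29790272 -0.32944736  3.73401123] [ 0.24747239  1.52130548 -0.00403896] 0.031018731090576908 [ 0.56339032 -0.01941611  0.1115652 ]
```

{"op": "apply_moves", "data": {"commands": [{"dx":-0.5,"dy":0,"dz":-0.7,"spin":0,"hand":1},{"dx":0,"dy":0,"dz":-0.7,"spin":0,"hand":1},{"dx":0,"dy":0,"dz":-0.6,"spin":0,"hand":1},{"dx":0,"dy":0,"dz":0,"spin":0,"hand":1},{"dx":0,"dy":0,"dz":0,"spin":0,"hand":1}]}}

```text
t: 13.68
eef_pos: [0.5632, -0.0194, 0.2703]
ee_rot: [3.018, 1.569, -0.122]
force: [-9.1, 1.2, 17.7]
width: 0.0309
```

```bash
python3 - <<'E'
from h import *
s=status.get_state();m,g=tool(s);print(s['t'],s['force'],s['moment'],s['width'],g)
im=viewer.grab_frame('scene')[:,:,::-1]
cv2.imwrite('pics/s7.png',cv2.resize(im[190:340,220:410],None,fx=4,fy=4,interpolation=cv2.INTER_CUBIC))
E
```

```text
13.675 [-9.14938474  1.21443536 17.67670465] [ 0.45480881  3.1139068  -0.06415034] 0.030944212823243285 [ 0.56353014 -0.01943108  0.11132608]
```

View pics/s7.png

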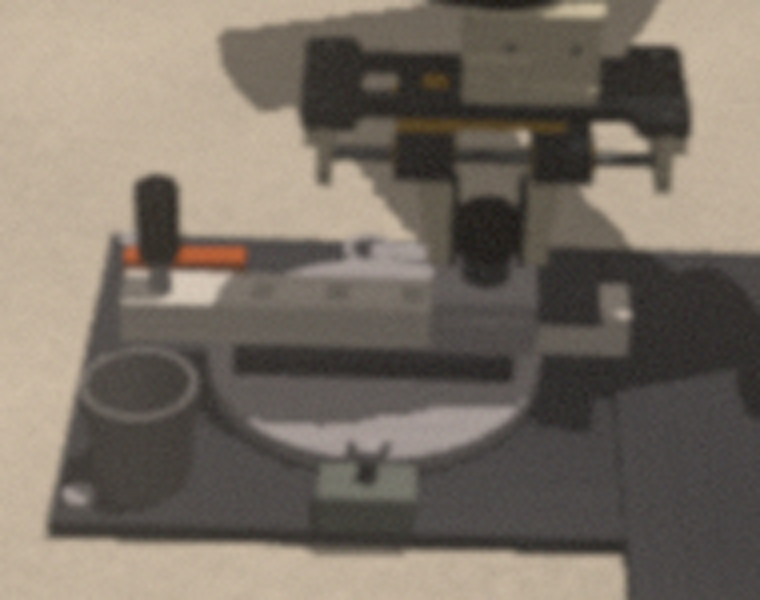

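{"op": "apply_moves", "data": {"commands": [{"dx":-0.5,"dy":0,"dz":0.3,"spin":0,"hand":1},{"dx":-0.5,"dy":0,"dz":0.2,"spin":0,"hand":1},{"dx":0,"dy":0,"dz":0,"spin":0,"hand":1},{"dx":0,"dy":0,"dz":0,"spin":0,"hand":1},{"dx":0,"dy":0,"dz":0,"spin":0,"hand":1}]}}

```text
t: 14.35
eef_pos: [0.5628, -0.0194, 0.2704]
ee_rot: [3.096, 1.567, -0.045]
force: [-3.9, -0.3, 12.1]
width: 0.0311
```

```bash
python3 - <<'E'
from h import *
s=status.get_state();m,g=tool(s);print(s['t'],s['force'],s['moment'],s['width'],g,s['eef_pos'],m[:,0])
a=viewer.grab_frame('scene')[:,:,::-1]
b=cv2.imread('pics/s6.png');c=cv2.resize(a[190:340,220:410],None,fx=4,fy=4,interpolation=cv2.INTER_CUBIC)
o=cv2.imread('pics/s3.png')
for n,i in [('s3',o),('s6',b),('now',c)]:
    r=cv2.cvtColor(i,cv2.COLOR_BGR2GRAY).astype(float)[312:328].mean(0); d=np.diff(cv2.GaussianBlur(r[None],(9,1),0)[0]); k=340+d[340:470].argmin(); print(n,k,d[k].round(1), 'rail right end',600+d[600:660].argmin(),'left',100+d[100:140].argmax())
cv2.imwrite('pics/s8.png',c)
E
```

```text
14.35 [-3.91293969 -0.27234862 12.08433954] [ 0.01952942  1.39372896 -0.11359789] 0.03108390524454768 [ 0.56332574 -0.01938451  0.11144621] [ 0.56277469 -0.01935975  0.27044525] [ 3.46574964e-03 -1.55692242e-04 -9.99993982e-01]
s3 460 -1.7 rail right end 630 left 118
s6 433 -1.9 rail right end 630 left 119
now 430 -1.7 rail right end 629 left 117
```

View pics/s8.png

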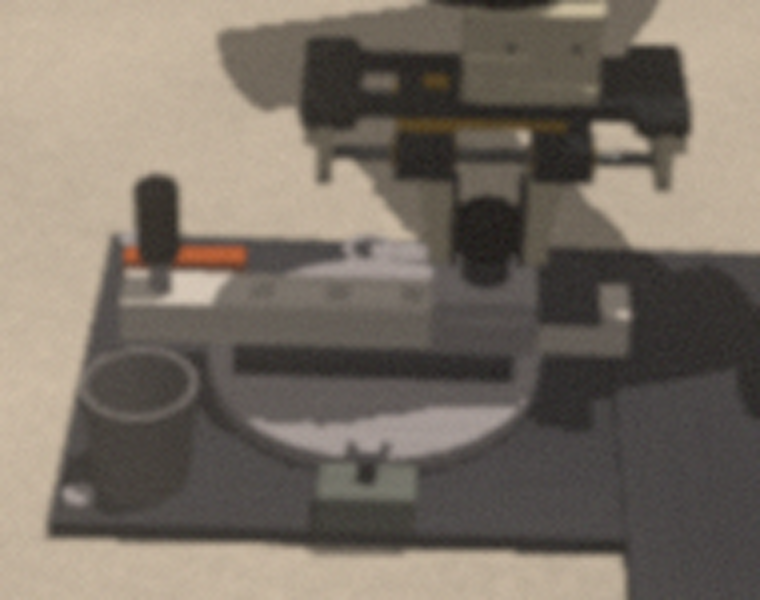

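```bash
python3 -c "
from station import arm
print(arm.job_done())"
```

```text
the job is handed in; nothing more can be done
None
```

The job is handed in at about 14.4 s of the 45 s allowed. No verdict was reported, so the result below rests on my own checks.

**What I did:**
- I gripped the upright handle and swung the turntable about 0.71 rad until it clicked in.
- I regripped on the knob and pulled the plunger up to about 17 mm (about 9 N of spring pull).
- I slid the rest about 40 mm to the next hole and lowered the pin in. I finished gripping the knob at 40 N and pushing it down with about 12 N.

**Last checks:**
- **Turntable:** the wrist picture taken just before the knob was gripped shows the spring detent's tip in its notch. After that, measured against the base plate, the rail is straight to about 0.01 rad. The rail ends were still within about 2 px in the enlarged final picture.
- **Rest:** the net travel by the arm's readings is 39.4 mm. The pulling force fell steadily while lowering, so the pin went into the hole and did not ride on the rail.
- **Plunger:** it reached a stiff stop, 14 N more for 0.3 mm of travel. The height there corresponds to about 0.5 mm above fully home.
- **Bystanders:** those in the final close-up picture (stone, wrench, cup) look unmoved. I did not check the ones on the bench, but the arm never went near them.

**What disagreed:**
- One edge reading in the wrist picture had suggested the plate was 2° off; the overhead and scene views did not support it.
- My edge finder for the rest's position was unreliable, picking the wrong edge in one picture. I relied on the arm's readings and the pin's 2 mm of play instead.
- A sideways force of about 4 N remained on the knob at the end, which I judged too small to move the turntable out of its detent.

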